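# Undo the dial padlock on the tool chest and hand it over open

### The job

The red tool chest's hasp is shut with a dial padlock lying face up: turn the dial until the orange end of its grip clicks in at the red mark by the shackle, and pull the shackle straight out to its stop while the lock still sits on the hasp. Then lift the lock off and hold it, open and level with its dial up, over the middle of the blue tray, about 15 cm above the bench. Finish while still holding it there in the gripper, resting on nothing, and leave the other things on bench and chest where they are.

Things in the scene. Friction and masses are not known exactly. Their poses are not given: they have to be found in the camera images.
- lock_center (a point): Centre of the loose padlock's body, a brass-coloured block 64 (x) by 58 (y) by 30 mm (z), 0.45 to 0.7 kg in all. Its x points along the shackle, away from the body; z up out of the dial face. The dial stands 25 mm above its top. Its y sides are free to grip from above, also past its underside, as the hasp block below is only 52 mm wide and 16 mm high. Stops on the hasp keep it from turning.
- dial_grip (a point): Middle of the dial's grip, on the dial's axis, 29.5 mm above lock_center and 4 mm towards its -x. A black upright bar 38 mm long, 12 wide, 21 high (top 10.5 mm above this point) on a black disc 42 mm across (its top 10 mm below this point). This point's x runs along the bar to its orange end, z is up.
- dial (a joint): Dial angle (rad): 0 when the bar's orange end points along the lock's +x, at the red mark on its face by the shackle; positive is counter-clockwise from above. Starts at 0.8 to 2.7 (turn it clockwise). It clicks into a rest every 30 degrees (0.524), about 0.05 N m between rests; 0 is one. The shackle comes out only within about 0.15 of 0. It turns from -1.6 to 3.1.
- shackle_grip (a point): Middle between the legs of the steel shackle near its bow: a level U of 9 mm round bar at half the body's height. Legs 19 mm to either side (47 mm over their outsides, along the lock's y), straight from the body to 7 mm past this point; outer edge of the bow 23.5 mm past it. Closed, 67 mm from lock_center along +x; moves with the shackle. 31 mm above the chest's lid, nothing else below.
- shackle (a joint): How far the shackle is pulled out of the body along the lock's +x (m): 0 closed (2 mm of play while locked), 0.026 at its stop. Friction of about 2 N keeps it where left. Closed, its +y leg runs through the staple and the lock cannot be lifted; fully open that leg is 7 mm clear of the staple and the lock lifts straight up.
- hasp (a point): Middle of the top of the fixed hasp block under the lock, 106 mm above the bench, axes as the lock's at the start; lock_center starts 15 mm above it. The steel staple, an arch over the +y shackle leg, stands 34 to 43 mm along +x and 7 to 31 mm along +y, its top 27 mm above this point; a front stop at the same x, 26 to 31 mm along -y, is 18 mm high; a back stop 12 mm high is 34 to 38 mm along -x.
- chest: Red steel tool chest, fixed, 300 mm (x) by 330 mm (y), lid 90 mm above the bench; origin at the middle of its underside. The hasp is 35 mm towards -x from the middle of its lid. The socket and the jar stand on the far corners (110 mm along +x, 120 mm to either side).
- tray_in (a point): Middle of the inner floor of the blue hand-over tray, fixed on the bench, 150 mm by 120 mm, rim 30 mm above the bench; this point is about 5 mm above the bench.
- socket: Bystander, not to be disturbed: a plain steel deep socket, 28 mm across, 60 mm tall, standing on the far right corner of the chest's lid; origin at the middle of its underside.
- jar: Bystander, not to be disturbed: a small amber jar with a red cap, 42 mm across, 50 mm tall, standing on the far left corner of the chest's lid; origin at the middle of its underside.
- paint_can: Bystander, not to be disturbed: a blue paint can, 100 mm across, 125 mm tall, on the bench to the right; origin at the middle of its underside.
- wrench: Bystander, not to be disturbed: a steel wrench, 200 mm long, lying on the bench left of the chest; origin at the middle of its underside.
- screwdriver: Bystander, not to be disturbed: an orange-handled screwdriver, 190 mm long, lying on the bench behind the tray; origin at the middle of its underside.
- mug: Bystander, not to be disturbed: a white mug, 80 mm across, 90 mm tall, on the bench to the right; origin at the middle of its underside.
Not all that is in view belongs to the job. What is shaped like the part that bears tray_in but green or turquoise is not meant.

How it is judged:
On the way, in this order (a step that is already met when the one before it is completed fails the run):
1. the dial is clicked in at the red mark (within 0.2 rad), the lock still closed on the hasp (value of joint dial between -0.2 and 0.2 rad and value of joint shackle below 0.006 m and distance between lock_center and hasp below 0.03 m), for 0.2 s.
2. the shackle is pulled out (at least 21 mm of its 26 mm) while the lock still sits on the hasp (value of joint shackle above 0.021 m and distance between lock_center and hasp below 0.03 m), for 0.2 s.
At the end, for the whole second after the job is handed in: The lock is held still by the gripper, its shackle out by at least 19 mm, its body's centre within 50 mm (horizontally) of the tray's centre and 100 to 240 mm above the bench, dial up within 0.3 rad of level, touching neither the chest nor the tray (value of joint shackle above 0.019 m and horizontal distance between lock_center and tray_in below 0.05 m and height (world z) of lock_center between 0.1 and 0.24 m and angle between lock_center's own z axis and vertical below 0.3 rad and contact force between the fingers and lock above 2 N and contact force between lock and chest below 0.2 N and contact force between lock and tray below 0.2 N and linear speed of lock below 0.05 m/s); the arm keeps its last pose, push and grip.
It fails at once if a bystander is moved by more than 30 mm (distance of any of socket, jar, paint_can, wrench, screwdriver, mug from where it was at the start of the episode above 0.03 m).
It also fails if it takes over 72 s, if anything falls off the work surface, if the arm or the gripper's body presses on something with over 40 N, if the wrist force passes 120 N, or if a joint passes its speed limit or range.

### The arm

A 6-joint arm with a two-finger parallel gripper is mounted at the origin on the work surface. World frame = base frame: x ahead of the robot, y to its left, z up, the work surface at z = 0. Lengths are in m, angles in rad, forces in N, time in s.
With the tool pointing down it reaches from about 0.35 to 0.775 m from the base axis. Payload 5.5 kg.
Tool frame: the origin (TCP) lies midway between the tips of the shut fingers; the grasp point (between the pads) lies 19 mm behind it; z points along the fingers, y is the direction in which the jaws open and shut (so a half turn about z gives the same grasp; the last joint's range is limited). The gripper opens to 85 mm and grips with 20 to 120 N. Pads are 22 mm wide; open, the fingers measure 114 mm over their backs; the gripper's body (76 mm by 85 mm) begins 54 mm behind the grasp point. The pads swing forward as they close: fully open they stand 13 mm farther back than shut.
Start: joints at [1.16, 0.313, 0.046, 1.304, 0, 1.431], TCP at [0.154, 0.554, 0.231] pointing down, gripper open.
Joint ranges: [-2.76, 2.76], [-0.86, 1.69], [-1.03, 1.26], [-2.2, 2.34], [-1.47, 1.5], [-3.14, 3.14]. Speed limits (rad/s): [2.57, 2.57, 3.14, 3.14, 3.14, 3.14].

### API

Orientations are given as a rotation vector (axis times angle).
In Python, from bench import manip, release, close, kin, monitor, cams, ticket gives the robot as it stands. The module is installed in compiled form; this text tells all that it offers. Calls block until the motion is done:
- manip.move_pose(position, orientation): joint-space move of the TCP to a pose.
- manip.line_to(position, ori=None, v=0.15, until_force=None): straight line of the TCP; ori=None keeps the orientation; v is the mean speed in m/s. With until_force (N) it stops when the force on the tool has changed by that much, and returns True; else False.
- manip.goto_joints(angles): joint-space move.
- release() and close(force=None): open the fingers fully, or close them until they stop; force is the grip in N (None keeps the last).
- manip.wait(seconds).
- kin.inverse_kinematics(position, orientation): joint angles nearest the present ones, or None.
- monitor.get_obs(): the state.
- cams.read_camera(name): name is "scene" or "side" or "wrist"; returns the picture (384x512x3 uint8, blue, green, red); there is no depth.
- cams.camera_info(name): a dict with "camera_matrix" (3x3 intrinsics, pixels), "position" and "orientation" of the camera in the world. Camera axes: x right, y down, z forward; pixel columns grow to the right and rows downward; lengths in m; the calibration is good to about 2 mm. A picture is of the moment at which its call begins: read the wrist's pose just before it. camera_info takes no time and is no camera call; for the wrist camera it gives the pose at the moment of the call.
A pose or a line that the arm cannot do raises manip.PlanningError and nothing moves.
- ticket.finish_job(): hands the job in, once; it reports no verdict.
The state is a dict: "clock": time; "qpos": joint angles; "joint_vel": joint speeds; "joint_efforts": joint torques, N m; "tcp_pos": TCP position; "ee_rot": TCP orientation; "contact_force": force on the tool from outside, world axes, zero at the start; "torque": the same for the moment, N m; "opening": opening from 0.0 (shut) to 1.0 (fully open).
Only numpy, scipy, OpenCV 4.12 (cv2) and the standard library are available. Lean on these libraries where they do the work, as an engineer would, in place of code of your own. Each camera call takes 0.05 s, during which the arm holds its last target.

## Working session

There is one attempt and no reset: what is moved stays moved. The work goes in short steps, each a Python script; the robot and the scene stay as the last script left them, time stands still between calls to the robot, and variables do not carry over. Pictures are saved under pics/ and viewed, and the job is handed in when it is done.

```bash
mkdir -p pics
cat > h.py <<'E'
from bench import manip, release, close, kin, monitor, cams, ticket
import numpy as np, cv2
from scipy.spatial.transform import Rotation as R
def snap(cam,name):
    ci=cams.camera_info(cam); im=cams.read_camera(cam); cv2.imwrite(f'pics/{name}.png',im); np.save(f'pics/{name}.npy',np.array([ci],dtype=object),allow_pickle=True); return im,ci
def load(name): return np.load(f'pics/{name}.npy',allow_pickle=True)[0]
def rot(ci):
    o=np.array(ci['orientation']); return o if o.shape==(3,3) else R.from_rotvec(o).as_matrix()
def ray(ci,u,v):
    d=rot(ci)@np.linalg.inv(np.array(ci['camera_matrix']))@np.array([u,v,1.]); return np.array(ci['position']),d/np.linalg.norm(d)
def onz(ci,u,v,z):
    p,d=ray(ci,u,v); return p+d*(z-p[2])/d[2]
def tri(obs):
    A=np.zeros((3,3));b=np.zeros(3);rs=[]
    for ci,u,v in obs:
        p,d=ray(ci,u,v);M=np.eye(3)-np.outer(d,d);A+=M;b+=M@p;rs.append((p,M))
    x=np.linalg.solve(A,b); return x,[np.linalg.norm(M@(x-p))*1000 for p,M in rs]
def proj(ci,P):
    c=rot(ci).T@(np.array(P)-np.array(ci['position'])); k=np.array(ci['camera_matrix'])@c; return k[:2]/k[2]
def crop(name,u0,v0,u1,v1,s,out):
    im=cv2.imread(f'pics/{name}.png')[v0:v1,u0:u1]; cv2.imwrite(f'pics/{out}.png',cv2.resize(im,None,fx=s,fy=s,interpolation=cv2.INTER_CUBIC))
def st():
    o=monitor.get_obs(); print('t',round(o['clock'],2),'tcp',np.round(o['tcp_pos'],4),'rv',np.round(o['ee_rot'],3),'F',np.round(o['contact_force'],2),'T',np.round(o['torque'],3),'op',round(o['opening'],3),'q',np.round(o['qpos'],3)); return o
E
python3 - <<'E'
from h import *
for c in ['scene','side','wrist']:
    im,ci=snap(c,c+'0'); print(c,ci)
st()
E
```

```text
scene {'camera_matrix': array([[479.5896726 ,   0.        , 248.43136541],
       [  0.        , 479.5896726 , 196.67720747],
       [  0.        ,   0.        ,   1.        ]]), 'position': array([1.13001094, 0.80590078, 1.0426456 ]), 'orientation': array([-0.8406999 , -2.51228787,  1.09324848])}
side {'camera_matrix': array([[377.01321214,   0.        , 260.55554049],
       [  0.        , 377.01321214, 191.08591537],
       [  0.        ,   0.        ,   1.        ]]), 'position': array([ 0.04738187, -0.78052034,  0.81962359]), 'orientation': array([-2.16164277,  0.57451929, -0.29227316])}
wrist {'camera_matrix': array([[309.33506656,   0.        , 256.3402829 ],
       [  0.        , 309.33506656, 187.95148097],
       [  0.        ,   0.        ,   1.        ]]), 'position': array([0.07234453, 0.57690961, 0.37314368]), 'orientation': array([2.28059964, 1.73394403, 0.28698067])}
t 0.15 tcp [0.1537 0.5537 0.2306] rv [-4.240e-01 -3.112e+00  2.000e-03] F [0.12 0.39 0.27] T [ 0.04  -0.056  0.019] op 0.996 q [1.16  0.314 0.045 1.304 0.    1.431]
```

View pics/scene0.png

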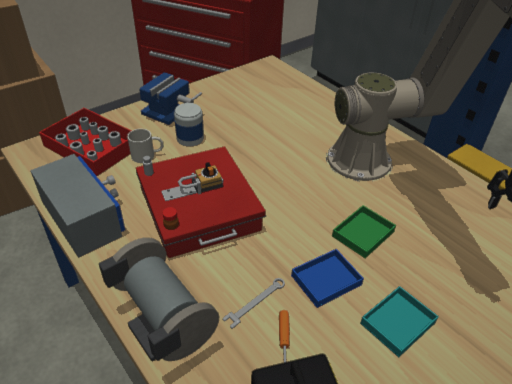

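View pics/side0.png

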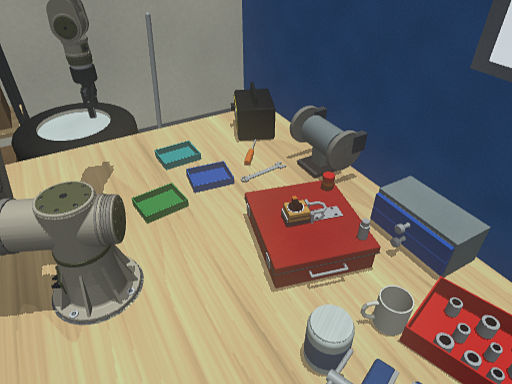

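View pics/wrist0.png

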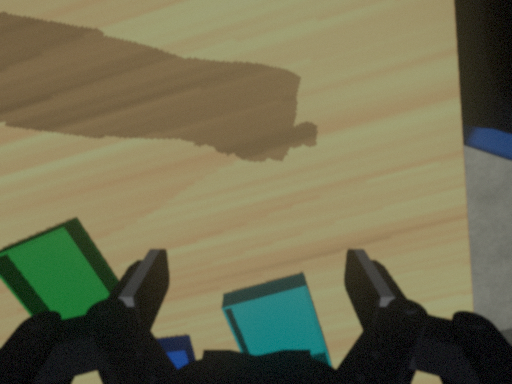

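Scene view: the padlock is at about (208,177) on the red chest. The trays are blue (327,277), green (363,230) and turquoise (399,321), so blue is the one I want. In the side view the lock is at (297,210) and the blue tray at (210,177). Only one padlock is visible. I'll check it in close crops.

Run:
```python
from h import *
crop('scene0',150,150,240,210,8,'sc1'); crop('side0',265,185,355,245,8,'sd1')
for n,l in [('tray',(327,279,210,179)),('lock',(208,172,295,205))]:
    print(n,tri([(load('scene0'),*l[:2]),(load('side0'),*l[2:])]))
print(onz(load('scene0'),327,280,.005),onz(load('side0'),210,178,.005))
```

```text
tray (array([0.45800952, 0.30739362, 0.00356338]), [np.float64(2.6540072894472666), np.float64(2.6540072894472906)])
lock (array([ 0.54928791, -0.11520949,  0.14188335]), [np.float64(1.7591041554858762), np.float64(1.7591041554858358)])
[0.45868583 0.31152356 0.005     ] [0.46167618 0.30905332 0.005     ]
```

View pics/sc1.png

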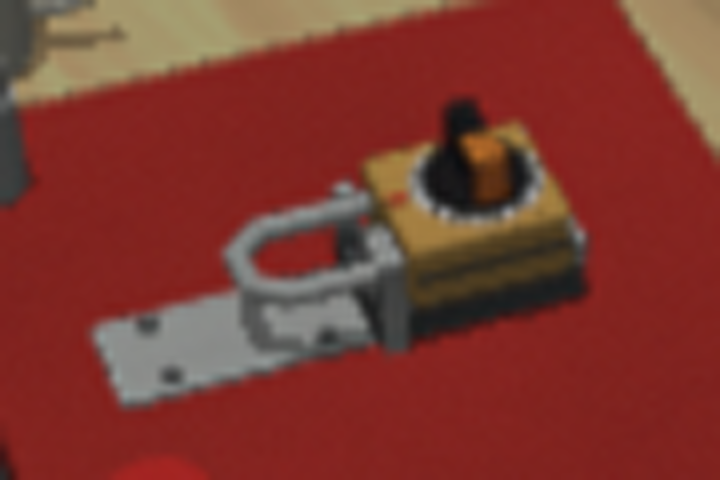

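View pics/sd1.png

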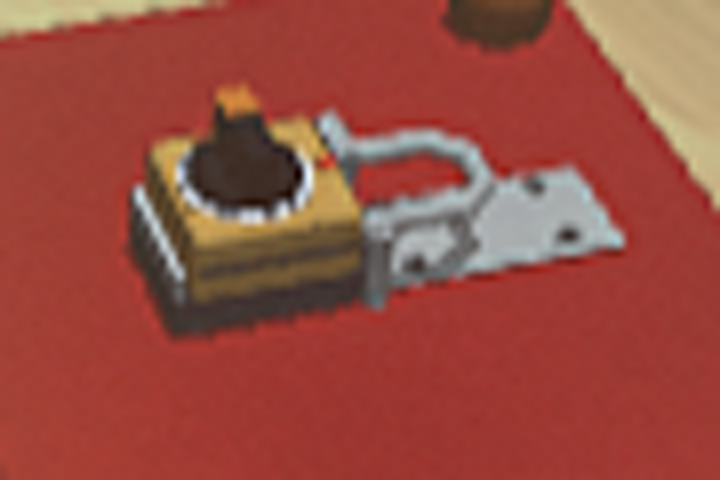

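The lock is confirmed: brass body, shackle toward +x, with the orange end pointing roughly toward the lock's +y. Next I'll take closer wrist views.

Run:
```python
from h import *
o=st(); ci=cams.camera_info('wrist'); Rt=R.from_rotvec(o['ee_rot']).as_matrix()
print(Rt, Rt.T@(ci['position']-o['tcp_pos'])); print(Rt.T@rot(ci))
Rc=Rt.T@rot(ci); pc=Rt.T@(ci['position']-o['tcp_pos'])
# yaw candidates: tool z down, tool x = dir psi
for psi in np.arange(-180,180,30):
    c,s=np.cos(np.radians(psi)),np.sin(np.radians(psi))
    M=np.array([[c,s,0],[s,-c,0],[0,0,-1.]])
    # place so lock at 0.4 along ray near image row 150
    ciw=dict(ci); 
    d=M@Rc@np.linalg.inv(ci['camera_matrix'])@np.array([256,150,1.]); 
    P=np.array([.552,-.113,.13]); tz=.27
    # cam z = tz - ... 
    off=M@pc; camz=tz+off[2]; cam=P-d*(P[2]-camz)/d[2]; tcp=cam-off
    q=kin.inverse_kinematics(tcp,R.from_matrix(M).as_rotvec())
    print(psi,np.round(tcp,3),None if q is None else np.round(q,2))
```

```text
t 0.15 tcp [0.1537 0.5537 0.2306] rv [-4.240e-01 -3.112e+00  2.000e-03] F [0.12 0.39 0.27] T [ 0.04  -0.056  0.019] op 0.996 q [1.16  0.314 0.045 1.304 0.    1.431]
[[-9.63544715e-01  2.67546719e-01 -5.78922371e-04]
 [ 2.67547258e-01  9.63543891e-01 -1.27882608e-03]
 [ 2.15671392e-04 -1.38709521e-03 -9.99999015e-01]] [ 0.08458699  0.00046095 -0.14262191]
[[ 9.07083105e-06 -9.46174415e-01 -3.23657190e-01]
 [ 9.99999795e-01 -1.98754004e-04  6.09060415e-04]
 [-6.40605544e-04 -3.23657129e-01  9.46174219e-01]]
-180 [ 0.577 -0.113  0.27 ] [-0.33  0.33  0.17  1.41  0.   -0.33]
-150 [ 0.574 -0.101  0.27 ] [-0.31  0.32  0.15  1.4  -0.   -0.84]
-120 [ 0.565 -0.091  0.27 ] [-0.3   0.3   0.12  1.39  0.   -1.35]
-90 [ 0.552 -0.088  0.27 ] [-0.3   0.28  0.09  1.38  0.   -1.87]
-60 [ 0.54  -0.091  0.27 ] [-0.31  0.25  0.06  1.38  0.   -2.41]
-30 [ 0.53 -0.1   0.27] [-0.34  0.24  0.04  1.37 -0.   -2.95]
0 [ 0.527 -0.113  0.27 ] [-0.36  0.23  0.03  1.37  0.    2.78]
30 [ 0.53  -0.125  0.27 ] [-0.38  0.25  0.05  1.37 -0.    2.24]
60 [ 0.539 -0.135  0.27 ] [-0.39  0.27  0.08  1.38  0.    1.71]
90 [ 0.552 -0.138  0.27 ] [-0.39  0.29  0.11  1.39  0.    1.18]
120 [ 0.564 -0.135  0.27 ] [-0.37  0.32  0.15  1.4   0.    0.67]
150 [ 0.574 -0.126  0.27 ] [-0.35  0.33  0.17  1.4   0.    0.17]
```

```bash
cat >> h.py <<'E'
def M(psi):
    c,s=np.cos(psi),np.sin(psi); return np.array([[c,s,0],[s,-c,0],[0,0,-1.]])
def ov(psi): return R.from_matrix(M(psi)).as_rotvec()
E
python3 - <<'E'
from h import *
manip.move_pose([.552,-.155,.26],ov(np.pi/2)); manip.wait(.1); st(); snap('wrist','w1')
manip.move_pose([.600,-.113,.26],ov(-np.pi)); manip.wait(.1); st(); snap('wrist','w2')
E
```

```text
t 3.11 tcp [ 0.5522 -0.1542  0.26  ] rv [-2.22  -2.223 -0.   ] F [ 0.23  0.08 -0.52] T [ 0.045  0.015 -0.011] op 1.0 q [-0.412  0.304  0.104  1.37   0.     1.157]
t 4.58 tcp [ 0.5999 -0.1131  0.26  ] rv [-1.000e-03 -3.142e+00 -0.000e+00] F [ 0.39 -0.35  0.09] T [0.005 0.036 0.069] op 0.998 q [-0.318  0.38   0.211  1.402 -0.    -0.317]
```

View pics/w1.png

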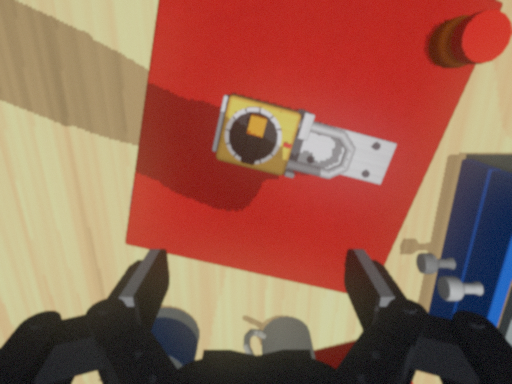

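View pics/w2.png

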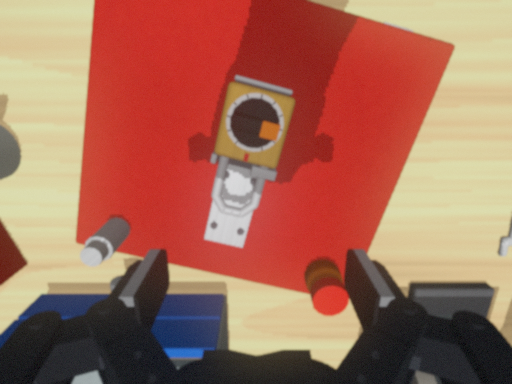

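Run:
```python
from h import *
crop('w1',205,80,405,195,4,'w1c'); crop('w2',190,65,310,255,3,'w2c')
crop('w2',195,65,310,185,5,'w2d')
```

```text
(no output)
```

View pics/w1c.png

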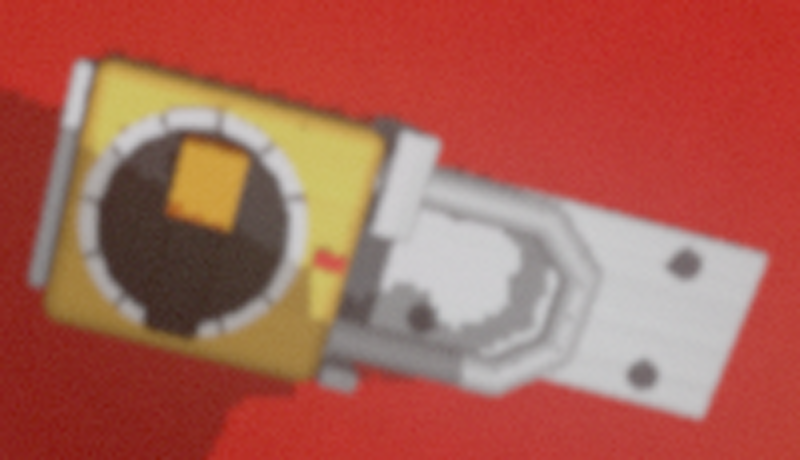

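View pics/w2d.png

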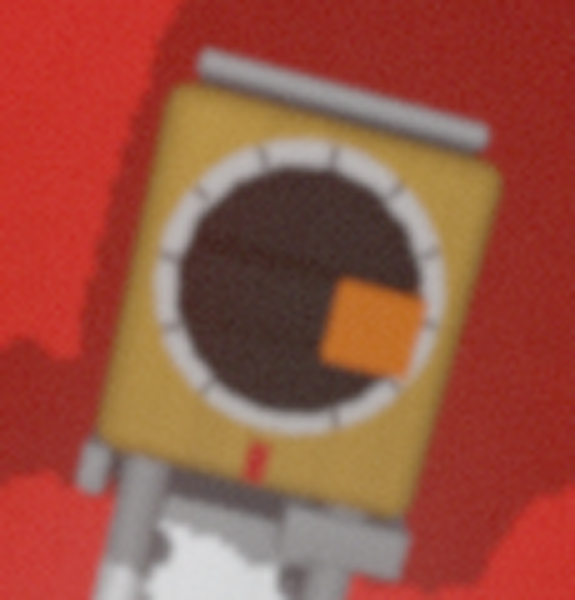

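View pics/w2c.png

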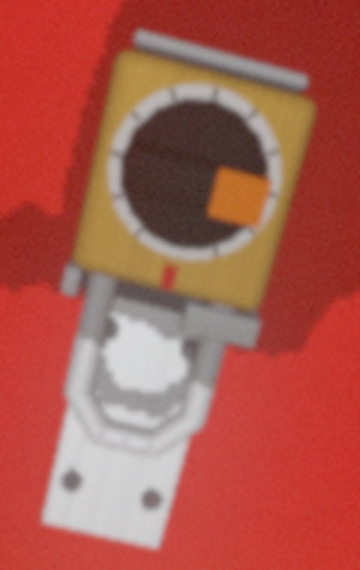

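Run:
```python
from h import *
a,b=load('w1'),load('w2')
C={'bp':((105,58),(498,170)),'fp':((382,128),(402,516)),'bm':((45,318),(172,85)),'fm':((308,382),(100,440)),
'disc':((200,218),(300,290)), 'orangeend':((219,145),(418,337))}
P={}
for k,(p,q) in C.items():
    x,r=tri([(a,205+p[0]/4,80+p[1]/4),(b,195+q[0]/5,65+q[1]/5)]); P[k]=x; print(k,np.round(x,4),np.round(r,2))
c=sum(P[k] for k in('bp','fp','bm','fm'))/4
dx=P['fp']+P['fm']-P['bp']-P['bm']; dy=P['bp']+P['fp']-P['bm']-P['fm']
print('center top',c,'len',np.linalg.norm(dx)/2,np.linalg.norm(dy)/2,'th',np.degrees(np.arctan2(dx[1],dx[0])),np.degrees(np.arctan2(-dy[0],dy[1])))
# plate holes & plane-based per view
for n,ci,S in(('w1',a,0),('w2',b,1)):
    pts={k:onz(ci,*( (205+v[0][0]/4,80+v[0][1]/4) if S==0 else (195+v[1][0]/5,65+v[1][1]/5)),.136) for k,v in C.items()}
    cc=sum(pts[k] for k in('bp','fp','bm','fm'))/4; d=pts['fp']+pts['fm']-pts['bp']-pts['bm']; e=pts['bp']+pts['fp']-pts['bm']-pts['fm']
    print(n,cc,np.degrees(np.arctan2(d[1],d[0])),np.degrees(np.arctan2(-e[0],e[1])),np.linalg.norm(d)/2,np.linalg.norm(e)/2)
```

```text
bp [ 0.5295 -0.0796  0.1276] [0.36 0.36]
fp [ 0.5895 -0.0945  0.1295] [0.49 0.49]
bm [ 0.5156 -0.1343  0.1364] [0.3 0.3]
fm [ 0.5738 -0.1482  0.1389] [0.23 0.23]
disc [ 0.5497 -0.1136  0.1277] [0.37 0.37]
orangeend [ 0.5535 -0.0948  0.1565] [0.38 0.38]
center top [ 0.55211571 -0.11413133  0.13307764] len 0.060911677646573334 0.05690252161444301 th -13.675299121669806 -15.248561364654925
w1 [ 0.55217631 -0.11421296  0.136     ] -13.843043827838292 -14.493471828931703 0.05990474506463998 0.05714534466945604
w2 [ 0.55164672 -0.11453068  0.136     ] -13.83546207512498 -14.282579545749254 0.06090306936125352 0.05517903822330909
```

```bash
cat >> h.py <<'E'
th=np.radians(-14.0); LX=np.array([np.cos(th),np.sin(th),0]); LC=np.array([.552,-.1143,.121]); DG=LC-.004*LX+np.array([0,0,.0295])
E
python3 - <<'E'
from h import *
psi=th-np.pi/2
p=DG.copy(); p[2]=.24
manip.move_pose(p,ov(psi)); p[2]=.1435
print(manip.line_to(p,v=.08,until_force=8)); manip.wait(.1); st()
close(25); manip.wait(.2); st(); snap('wrist','g1'); snap('scene','s1')
crop('s1',150,130,250,220,6,'s1c')
E
```

```text
False
t 7.33 tcp [ 0.5485 -0.1135  0.1441] rv [-1.934e+00  2.475e+00 -2.000e-03] F [ 0.13 -0.06 -0.52] T [-0.006  0.028  0.054] op 0.997 q [-0.347  0.324 -0.156  1.089 -0.    -1.674]
t 8.18 tcp [ 0.5484 -0.1134  0.1437] rv [-1.934e+00  2.475e+00 -1.000e-03] F [ 1.29 -0.    1.5 ] T [ 0.047 -0.133  0.024] op 0.128 q [-0.347  0.324 -0.157  1.089  0.    -1.674]
```

View pics/g1.png

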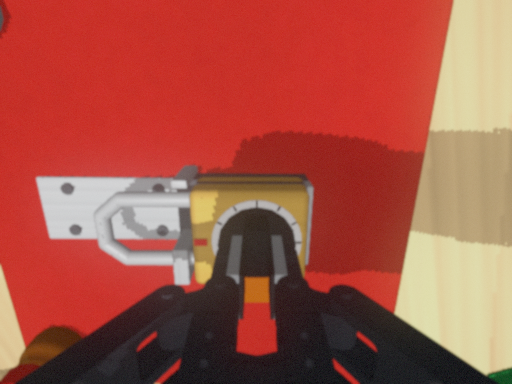

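View pics/s1c.png

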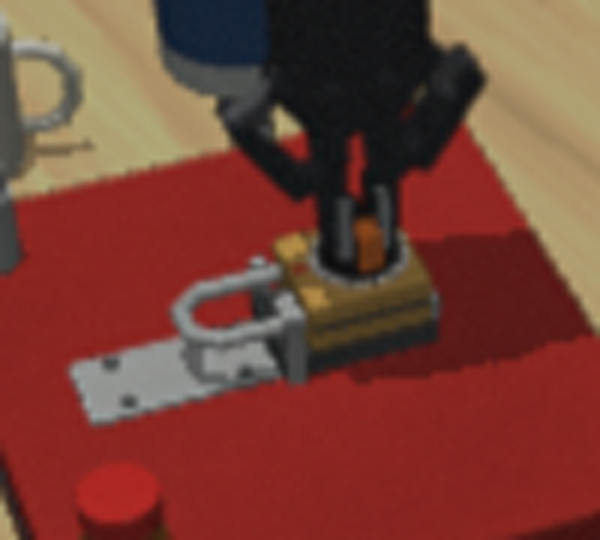

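The bar is gripped squarely with the orange end between the fingers at g1 (257,290), and the body edges run parallel to the image. Now I'll turn it 90° clockwise.

Run:
```python
from h import *
p=DG.copy(); p[2]=.1437
for d in (-100,-110,-120,-130,-140,-150,-160,-170,-180):
    manip.move_pose(p,ov(th+np.radians(d)))
    o=monitor.get_obs(); print(d,np.round(o['contact_force'],1),np.round(o['torque'],3),round(o['clock'],2),round(o['opening'],3))
manip.wait(.3); st(); snap('wrist','g2')
```

```text
-100 [ 4.6 -1.5 -0.1] [-0.367 -0.807  0.308] 8.57 0.137
-110 [ 4.6 -0.4 -1.1] [ 0.059 -0.828  0.027] 8.87 0.128
-120 [ 4.3  1.  -1.4] [ 0.208 -0.935 -0.058] 9.16 0.131
-130 [ 6.7 -2.4 -2.3] [-0.524 -1.304  0.406] 9.45 0.136
-140 [ 4.7 -1.3  1.3] [-0.375 -0.841  0.006] 9.74 0.13
-150 [ 1.1 -0.7  1.4] [-0.222 -0.544 -0.016] 10.03 0.125
-160 [ 4.4 -3.6  0. ] [-0.841 -0.914  0.252] 10.32 0.131
-170 [ 2.3 -1.5  0.9] [-0.425 -0.554 -0.019] 10.62 0.13
-180 [ 1.5 -0.8  3.1] [-0.311 -0.177 -0.099] 10.91 0.131
t 11.21 tcp [ 0.5478 -0.1133  0.1439] rv [-0.38  -3.118  0.   ] F [ 0.14 -0.12  6.17] T [-0.251  0.12  -0.05 ] op 0.133 q [-0.347  0.324 -0.157  1.09  -0.    -0.105]
```

View pics/g2.png

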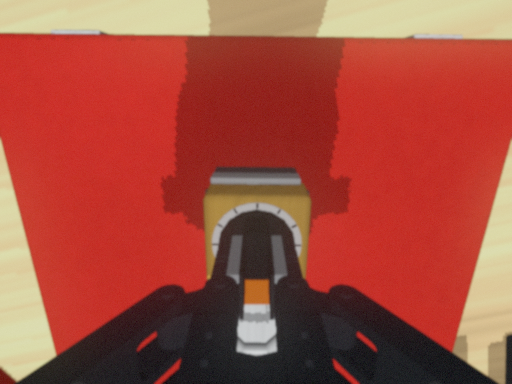

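The dial now reads about 0. I'll release, rise and check.

Run:
```python
from h import *
release(); p=DG.copy(); p[2]=.22
manip.line_to(p,v=.15); q=LC+.05*LX; q[2]=.25
manip.move_pose(q,ov(th-np.pi)); manip.wait(.1); st(); snap('wrist','w3'); crop('w3',190,20,320,230,2.8,'w3c')
```

```text
t 13.08 tcp [ 0.5993 -0.126   0.2481] rv [-3.820e-01 -3.114e+00 -1.000e-03] F [-0.6  -0.01 -0.5 ] T [ 0.01  -0.009 -0.013] op 1.003 q [-0.338  0.388  0.194  1.381 -0.    -0.094]
```

View pics/w3.png

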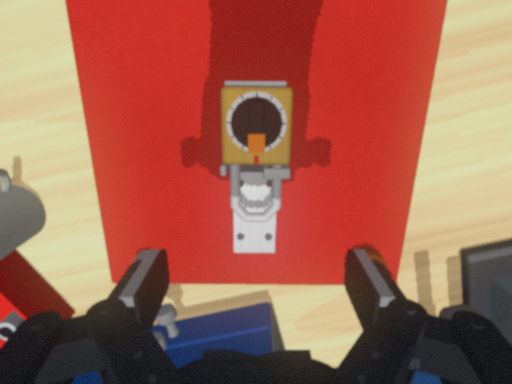

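View pics/w3c.png

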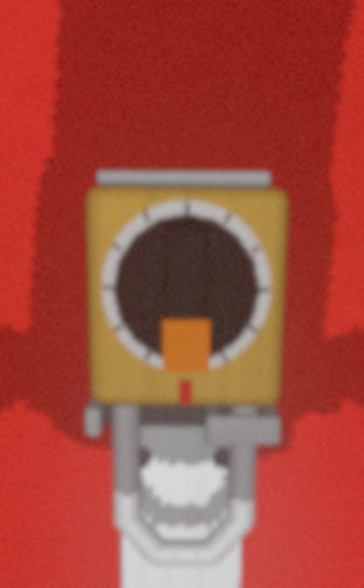

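Run:
```python
from h import *
q=LC+.066*LX; q[2]=.2; manip.move_pose(q,ov(th-np.pi)); q[2]=.098
print(manip.line_to(q,v=.08,until_force=8)); manip.wait(.1); st()
close(40); manip.wait(.2); o=st(); snap('wrist','g3')
p=np.array(o['tcp_pos']); e=p+.032*LX; e[2]=p[2]
print(manip.line_to(e,v=.03,until_force=12)); st(); manip.wait(.3); o2=st()
print('moved',np.dot(o2['tcp_pos']-p,LX)); snap('wrist','g4')
```

```text
False
t 14.98 tcp [ 0.6164 -0.1304  0.0986] rv [ 0.383  3.117 -0.   ] F [-0.18  0.37  0.99] T [ 0.037  0.018 -0.053] op 1.002 q [-0.336  0.483 -0.032  1.055 -0.    -0.091]
t 15.63 tcp [ 0.6162 -0.1304  0.0983] rv [ 0.383  3.118 -0.   ] F [-0.68  0.28  3.88] T [-0.03   0.196  0.033] op 0.533 q [-0.336  0.483 -0.032  1.055 -0.    -0.091]
False
t 16.91 tcp [ 0.6445 -0.1373  0.0974] rv [-3.820e-01 -3.112e+00 -1.000e-03] F [-8.19  1.65  3.95] T [ 0.275  1.753 -0.006] op 0.536 q [-0.331  0.542  0.064  1.098 -0.    -0.087]
t 17.21 tcp [ 0.6445 -0.1373  0.0974] rv [-3.820e-01 -3.112e+00 -1.000e-03] F [-8.74  1.53  3.65] T [ 0.218  1.722 -0.004] op 0.532 q [-0.331  0.542  0.064  1.098 -0.    -0.087]
moved 0.029202547062947466
```

View pics/g4.png

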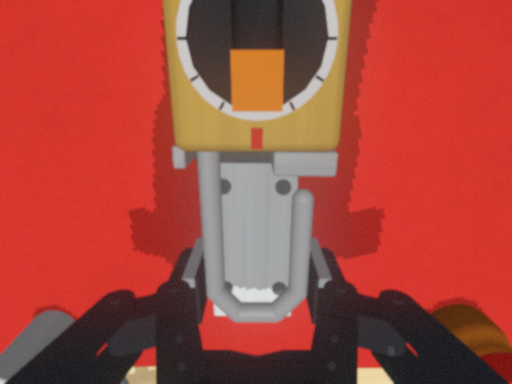

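The shackle is out. The free end of the +y leg is visible at (303,195), clear of the staple, and the pull force rose at the stop. Now the body.

Run:
```python
from h import *
o=monitor.get_obs(); p=np.array(o['tcp_pos']); p-=.003*LX  # relax the pull
manip.line_to(p,v=.03); release(); p[2]=.21; manip.line_to(p,v=.15)
q=LC+.05*LX; q[2]=.25
manip.move_pose(q,ov(th-np.pi)); manip.wait(.1); st(); snap('wrist','w4'); crop('w4',190,20,320,230,2.8,'w4c')
```

```text
t 19.42 tcp [ 0.6003 -0.1264  0.2487] rv [-0.383 -3.117 -0.   ] F [ 0.08  0.11 -0.7 ] T [-0.006  0.039  0.069] op 1.004 q [-0.338  0.388  0.196  1.38  -0.    -0.094]
```

View pics/w4c.png

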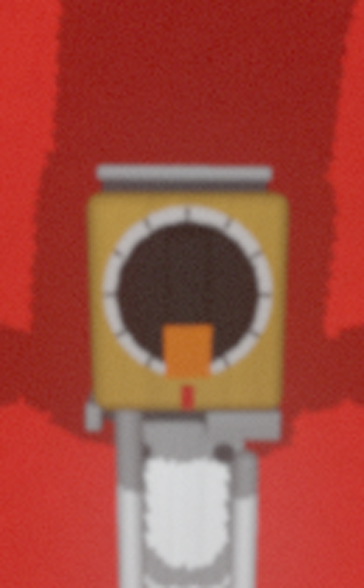

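Run:
```python
from h import *
q=LC+.006*LX; q[2]=.22; manip.move_pose(q,ov(th-np.pi)); q[2]=.097
print(manip.line_to(q,v=.08,until_force=8)); manip.wait(.1); st()
close(100); manip.wait(.3); o=st(); snap('wrist','g5'); snap('side','d5'); crop('d5',240,160,360,250,6,'d5c')
```

```text
False
t 21.58 tcp [ 0.5582 -0.1159  0.0975] rv [ 0.383  3.117 -0.   ] F [-0.45 -0.16 -0.87] T [ 0.013 -0.006 -0.016] op 1.0 q [-0.346  0.377 -0.201  0.992  0.    -0.101]
t 22.26 tcp [ 0.5579 -0.1156  0.0976] rv [0.383 3.118 0.   ] F [-1.74  0.15  5.85] T [ 0.253  0.341 -0.036] op 0.666 q [-0.345  0.376 -0.202  0.992  0.    -0.101]
```

View pics/g5.png

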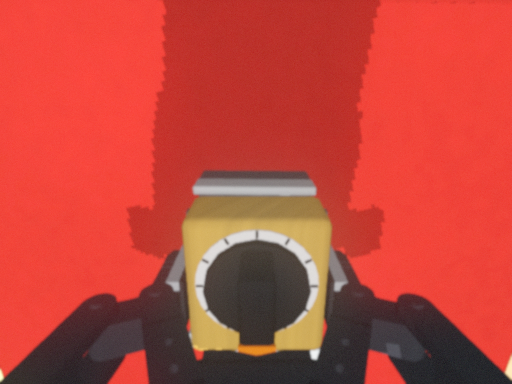

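View pics/d5c.png

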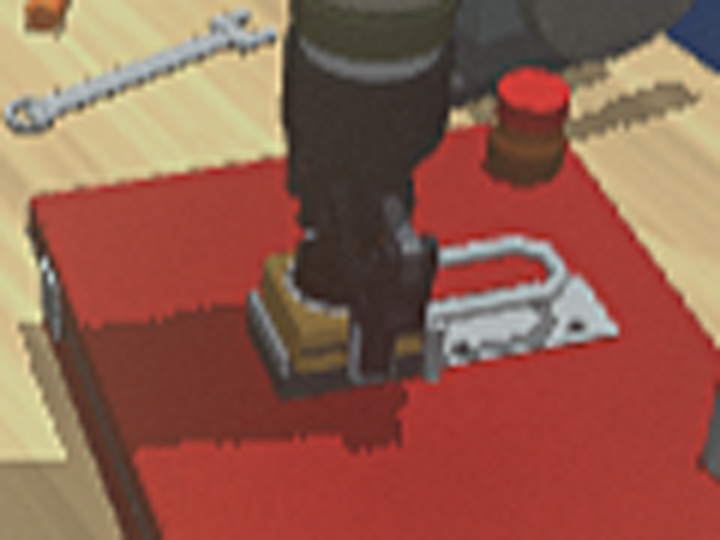

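Run:
```python
from h import *
p=np.array(monitor.get_obs()['tcp_pos']); p[2]+=.012
print(manip.line_to(p,v=.03,until_force=25)); st(); p[2]=.23
print(manip.line_to(p,v=.08,until_force=25)); manip.wait(.2); st(); snap('scene','s6');crop('s6',150,110,250,220,5,'s6c')
```

```text
False
t 22.93 tcp [ 0.5578 -0.1156  0.1093] rv [-0.383 -3.118 -0.   ] F [-0.6  -0.04 -7.47] T [-0.012  0.003 -0.029] op 0.668 q [-0.345  0.367 -0.184  1.02  -0.    -0.101]
False
t 24.78 tcp [ 0.5577 -0.1156  0.2296] rv [-0.383 -3.117 -0.   ] F [ 0.1   0.26 -6.45] T [ 0.009  0.007 -0.009] op 0.669 q [-0.345  0.304  0.029  1.297  0.    -0.101]
```

View pics/s6c.png

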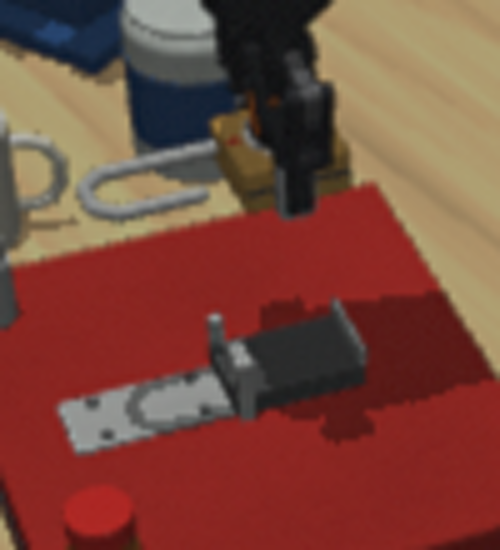

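The lock is free, level and open. I'll carry it to the blue tray.

Run:
```python
from h import *
psi=th-np.pi+.94; lx=np.array([np.cos(th+.94),np.sin(th+.94),0])
t=np.array([.460,.310,.23])+.006*lx
manip.move_pose(t,ov(psi)); t[2]=.127; manip.line_to(t,v=.08); manip.wait(.5); st()
snap('scene','s7'); snap('side','d7')
cv2.imwrite('pics/f7.png',np.hstack([cv2.resize(cv2.imread('pics/s7.png')[180:330,240:430],None,fx=2,fy=2),cv2.resize(cv2.imread('pics/d7.png')[80:230,130:320],None,fx=2,fy=2)]))
for n in('s7','d7'): print(n,proj(load(n),[.460,.310,.005]),proj(load(n),[.46,.31,.151]))
```

```text
t 28.38 tcp [0.4646 0.3139 0.127 ] rv [-1.071  2.953  0.   ] F [ 0.34  0.12 -6.99] T [-0.039  0.064 -0.004] op 0.665 q [ 0.451  0.338 -0.181  1.052  0.    -0.245]
s7 [326.25381333 279.86943034] [333.7952996 243.6572052]
d7 [209.48412765 178.00012121] [206.29389393 143.93603572]
```

View pics/f7.png

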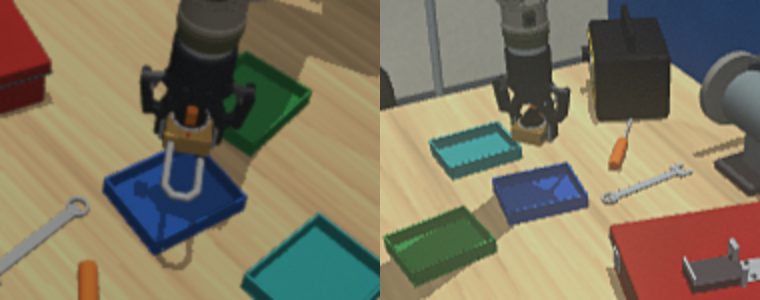

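View pics/s7.png

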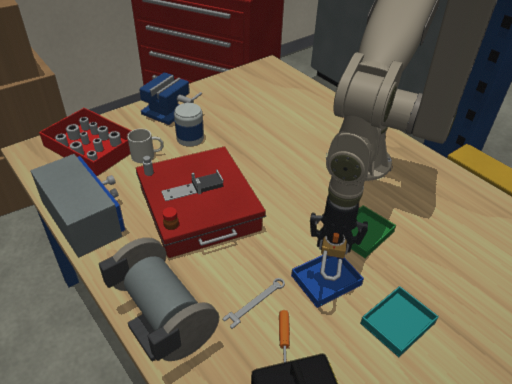

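The lock appears at (335,245) in the scene view and (204,145) in the side view, matching the predictions of (334,244) and (206,144). It is over the blue tray, open and level, and the bystanders look unmoved. Handing in.

Run:
```python
from h import *
st(); print(ticket.finish_job())
```

```text
t 28.48 tcp [0.4646 0.3138 0.127 ] rv [ 1.071 -2.953 -0.   ] F [ 0.19  0.21 -5.98] T [0.006 0.013 0.062] op 0.671 q [ 0.451  0.338 -0.181  1.052  0.    -0.245]
the job is handed in; nothing more can be done
None
```

I turned the dial 90° clockwise to the red mark, then pulled the shackle out to its stop while the lock sat on the hasp. After that I lifted the lock off and handed the job in at 28.5 s, still holding it open and level over the middle of the blue tray.

- **Last checks:** the lock's position in both cameras matched the prediction for (0.460, 0.310, 0.151) within about 2 px. The tool reads about 6 to 7 N of weight with nothing touching the lock, and the shackle was out. The bystanders in view looked unmoved by eye; I did not measure them.
- **Disagreements:** my first triangulated body-corner heights scattered from 128 to 139 mm against the stated 136 mm, so I used the text's heights for the moves. The measured pull was 29 mm against 26 mm of travel, which I put down to play and arm give. The 12 N stop threshold was not reached; the pull levelled off at about 9 N. I judged the shackle fully out from the picture, where the free leg was clear of the staple.

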